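# Straightedge rocking test of two press boards

### The arm

A 7-joint arm with a two-finger parallel gripper is mounted at the origin on a cart in front of the work surface, level with it; the furniture and walls round the work are solid. World frame = base frame: x ahead of the robot, y to its left, z up, the work surface at z = 0. Lengths are in mm, angles in rad, forces in N, time in s.
With the tool pointing down it reaches from about 350 to 900 mm from the base axis. Payload 19.9 kg.
Tool frame: the origin (TCP) lies midway between the tips of the shut fingers; the grasp point (between the pads) lies 19 mm behind it; z points along the fingers, y is the line along which they close (so a half turn about z gives the same grasp; the last joint's range is limited). The gripper opens to 85 mm and grips with 20 to 120 N. Pads are 22 mm wide; open, the fingers measure 114 mm over their backs; the gripper's body (76 mm by 85 mm) begins 54 mm behind the grasp point. The pads swing forward as they close: fully open they stand 13 mm farther back than shut.
Start: joints at [1.067, 0.417, -0.01, 1.614, 0.005, 1.111, -0.053], TCP at [279.027, -559.236, 231.26] pointing down, gripper open.
Joint ranges: [-2.81, 2.81], [-0.39, 2.02], [-1.27, 1.25], [0.06, 2.57], [-1.19, 4.33], [0.19, 2], [-2.82, 2.82]. Speed limits (rad/s): [1.89, 1.89, 2.39, 2.39, 3.01, 3.01, 3.01].

### API

Orientations are given as [roll, pitch, yaw] about the fixed x, y, z axes, in that order (R = Rz(yaw) Ry(pitch) Rx(roll)).
In Python, from station import readout, grab_frame, camera_params, order gives the robot as it stands.
- The arm moves only by the tool drive_tool, never from a script. Its argument "increments" is a list of rows, each a list of 3 entries, a list of its own where there are three numbers: the shift along the tool's x, y, z in cm, then the turn, a rotation vector about the tool's x, y, z in degrees, then the finger opening in cm, from 0 to 8.54. In form: [[[dx, dy, dz], [ax, ay, az], claw], ...]. A call has 1 to 12 rows; each row is the pose to reach, as a shift and turn from the pose commanded when the call began, along the tool's axes at that moment; what a row does not reach only later rows make up. A row lasts 1/12 s, in which the tool goes at most 41.7 mm and 7.16 degrees, less where a joint would pass 70% of its speed; a pose out of reach is approached as far as the arm can. A call with a gripper value outside its range is refused whole. The fingers move at their own pace and stop on an object; "squeeze" is the grip in N (left out, the last holds). Time passes only in rows, so rows that repeat a pose let the fingers close. It gives the time, the measured TCP pose, the force, the opening and the grip force at its end, in the units of the state.
- readout.sense(): the state, without advancing time (a new reading comes with each control period).
- grab_frame(name): name is "side" or "top"; returns (picture, depth): 420x560x3 uint8, red, green, blue; 420x560 float32, mm along the optical axis (not along the pixel's ray), 0 where there is no reading.
- camera_params(name): a dict with "fx", "fy", "cx", "cy" (pixels), "world_from_camera" (4x4, takes a point from camera to world coordinates). Camera axes: x right, y down, z forward; pixel columns grow to the right and rows downward; lengths in mm; the calibration is good to about 2 mm. A picture is of the moment at which its call begins. camera_params takes no time and is no camera call.
- order.hand_in(): hands the job in; it is judged then, once.
The state is a dict: "time_s": time; "q": joint angles; "qd": joint speeds; "effort": joint torques, N m; "eef_pos": TCP position; "orientation": TCP orientation; "wrist_force": force on the tool from outside, world axes, zero at the start; "ft_torque": the same for the moment, N m; "grip_width": finger opening in mm; "gripper_force": force on a finger pad.
Only numpy, scipy, OpenCV 4.12 (cv2) and the standard library are available. Lean on these libraries where they do the work, as an engineer would, in place of code of your own. Each camera call takes 0.05 s, during which the arm holds its last target. There are 200 camera calls.

### The job

One of the two wooden press boards has a crowned top, the other is true. Lay the straightedge (the dark bar with the brass knob) lengthwise along the middle of one of the boards and let go, then press down first on its knob and then on its plain end, with the fingers right over each, to feel whether it rocks: it tips towards each press on a crowned top, and stays level on a true one. Finish with the rocking board set flat, right way up, in the middle of the notepad, and the straightedge lying lengthwise along the middle of the true board, which is left where it stood; leave the other things alone.

Things in the scene. Friction and masses are not known exactly. Their poses are not given: they have to be found in the camera images.
- straightedge: dark wooden bar, 24 (x) x 130 (y) x 12 mm, straight underside, a brass knob on top near its -y end; origin: middle of the underside, z up. Loose, about 0.13 kg, gripped across its 24 mm at the middle. On the crowned board it rests level; a press on knob or plain end tips it about 0.1 rad towards that end, and it swings back when let go; on the true board it does not tip
- knob_top (a point): top of the straightedge's brass knob (about 15 mm across), 31 mm above the bar's underside, 45 mm from its middle towards -y of the bar
- plain_end (a point): point on top of the straightedge near its end without knob, 12 mm above the underside, 55 mm from its middle towards +y of the bar; 10 mm of bar lie beyond it
- board_1: mid-brown wooden press board, 56 (x) x 150 (y) mm, loose, about 0.2 kg, gripped across its 56 mm; origin: centre of the underside, z up. The two look alike, but one (not told which) has a flat top, 20 mm high all over; the other is crowned: 20 mm high and level only on the middle 24 mm of its length, falling to 15 mm at both ends
- board_2: mid-brown wooden press board, 56 (x) x 150 (y) mm, loose, about 0.2 kg, gripped across its 56 mm; origin: centre of the underside, z up. The two look alike, but one (not told which) has a flat top, 20 mm high all over; the other is crowned: 20 mm high and level only on the middle 24 mm of its length, falling to 15 mm at both ends
- notepad_pad: cream notepad lying on the table, fixed, 134 x 100 x 12 mm. Origin: centre of the underside; x along the 134 mm length, y along the 100 mm width, z up. Its top is 12 mm above the table
- ink_pot: bystander: round blue pot, 61 mm across, 40 mm high; origin: centre of the underside
- date_stamp: bystander: black block stamp, 52 x 88 (y) x 46 mm; origin: centre of the underside
- spice_jar: bystander: round jar with a dark cap, 55 mm across, 57 mm high; origin: centre of the underside

How it is judged (in metres and radians):
On the way, in this order (a step that is already met when the one before it is completed fails the run):
1. the straightedge lies lengthwise along the middle of one of the boards, level, at rest and let go (((x of straightedge in the frame of board_1 between -0.02 and 0.02 m and y of straightedge in the frame of board_1 between -0.03 and 0.03 m and z of straightedge in the frame of board_1 between 0.014 and 0.027 m and angle between the y axis of straightedge and the y axis of board_1, either way round below 0.3 rad and angle between straightedge's own z axis and vertical below 0.06 rad) or (x of straightedge in the frame of board_2 between -0.02 and 0.02 m and y of straightedge in the frame of board_2 between -0.03 and 0.03 m and z of straightedge in the frame of board_2 between 0.014 and 0.027 m and angle between the y axis of straightedge and the y axis of board_2, either way round below 0.3 rad and angle between straightedge's own z axis and vertical below 0.06 rad)) and contact force between the fingers and straightedge below 0.1 N and linear speed of straightedge below 0.02 m/s), for 0.2 s.
2. lying there, it is pressed down on its knob by the fingers (((x of straightedge in the frame of board_1 between -0.02 and 0.02 m and y of straightedge in the frame of board_1 between -0.03 and 0.03 m and z of straightedge in the frame of board_1 between 0.014 and 0.027 m and angle between the y axis of straightedge and the y axis of board_1, either way round below 0.3 rad and angle between straightedge's own z axis and vertical below 0.25 rad and contact force between straightedge and board_1 above 3.5 N and contact force between the fingers and straightedge above 2 N and horizontal distance between the grasp point and knob_top below 0.03 m) or (x of straightedge in the frame of board_2 between -0.02 and 0.02 m and y of straightedge in the frame of board_2 between -0.03 and 0.03 m and z of straightedge in the frame of board_2 between 0.014 and 0.027 m and angle between the y axis of straightedge and the y axis of board_2, either way round below 0.3 rad and angle between straightedge's own z axis and vertical below 0.25 rad and contact force between straightedge and board_2 above 3.5 N and contact force between the fingers and straightedge above 2 N and horizontal distance between the grasp point and knob_top below 0.03 m))), for 0.1 s.
3. lying there, it is pressed down on its plain end by the fingers (((x of straightedge in the frame of board_1 between -0.02 and 0.02 m and y of straightedge in the frame of board_1 between -0.03 and 0.03 m and z of straightedge in the frame of board_1 between 0.014 and 0.027 m and angle between the y axis of straightedge and the y axis of board_1, either way round below 0.3 rad and angle between straightedge's own z axis and vertical below 0.25 rad and contact force between straightedge and board_1 above 3.5 N and contact force between the fingers and straightedge above 2 N and horizontal distance between the grasp point and plain_end below 0.03 m) or (x of straightedge in the frame of board_2 between -0.02 and 0.02 m and y of straightedge in the frame of board_2 between -0.03 and 0.03 m and z of straightedge in the frame of board_2 between 0.014 and 0.027 m and angle between the y axis of straightedge and the y axis of board_2, either way round below 0.3 rad and angle between straightedge's own z axis and vertical below 0.25 rad and contact force between straightedge and board_2 above 3.5 N and contact force between the fingers and straightedge above 2 N and horizontal distance between the grasp point and plain_end below 0.03 m))), for 0.1 s.
At the end, for the whole second after the job is handed in: The crowned board lies level, right way up, on the notepad, centres within 40 mm along each pad axis; the straightedge lies level on the true board, middle within 20 mm across and 30 mm along, within 0.3 rad of its length; the true board within 30 mm of where it stood; all at rest (x of straightedge in the frame of board_2 between -0.02 and 0.02 m and y of straightedge in the frame of board_2 between -0.03 and 0.03 m and z of straightedge in the frame of board_2 between 0.014 and 0.027 m and angle between the y axis of straightedge and the y axis of board_2, either way round below 0.3 rad and angle between each of straightedge, board_2, board_1's own z axis and vertical below 0.06 rad and linear speed of each of straightedge, board_1 below 0.02 m/s and distance of board_2 from where it was at the start of the episode below 0.03 m and x of board_1 in the frame of notepad_pad between -0.04 and 0.04 m and y of board_1 in the frame of notepad_pad between -0.04 and 0.04 m and z of board_1 in the frame of notepad_pad between 0.008 and 0.018 m); the robot touches nothing.
It fails at once if the ink pot is moved by more than 30 mm or tipped (distance of ink_pot from where it was at the start of the episode above 0.03 m or angle between ink_pot's own z axis and vertical above 0.3 rad).
It fails at once if the date stamp is moved by more than 30 mm or tipped (distance of date_stamp from where it was at the start of the episode above 0.03 m or angle between date_stamp's own z axis and vertical above 0.3 rad).
It fails at once if the spice jar is moved by more than 30 mm or tipped (distance of spice_jar from where it was at the start of the episode above 0.03 m or angle between spice_jar's own z axis and vertical above 0.3 rad).
It also fails if it takes over 67 s, if anything falls off the work surface, if the arm or the gripper's body presses on something with over 40 N, if the wrist force passes 120 N, or if a joint passes its speed limit or range.

## Working session

There is one attempt and no reset: what is moved stays moved. The work goes in short steps, Python scripts to look and compute and a tool call to move; the robot and the scene stay as the last step left them, time stands still between calls to the robot, and variables do not carry over. Pictures are saved under pics/ and viewed, at most 10 in all, crops included, and the job is handed in when it is done.

Besides the shell and the picture viewer there is one more tool, called as a command line: name --argument value ..., lists and objects as JSON in quotes. drive_tool: Moves the arm, as the interface text tells. Its arguments: {"type":"object","properties":{"increments":{"type":"array"},"squeeze":{"type":"number"}},"required":["increments"]}

```bash
mkdir -p pics
cat > h.py <<'E'
import numpy as np, cv2
from station import readout, grab_frame, camera_params, order
def pts(name,d):
    c=camera_params(name); v,u=np.indices(d.shape)
    P=np.stack([(u-c['cx'])/c['fx']*d,(v-c['cy'])/c['fy']*d,d,np.ones_like(d)],-1)
    return (P@np.array(c['world_from_camera']).T)[...,:3]
E
python3 - <<'E'
from h import *
for n in('top','side'):
    im,d=grab_frame(n); cv2.imwrite(f'pics/{n}0.png',im[...,::-1]); np.savez(f'{n}0.npz',im=im,d=d)
    print(n,np.round(camera_params(n)['world_from_camera'],2).tolist(),camera_params(n)['fx'])
print(readout.sense())
E
```

```text
top [[-0.02, -1.0, 0.09, 405.68], [-1.0, 0.03, 0.01, -208.12], [-0.02, -0.09, -1.0, 1529.08], [0.0, 0.0, 0.0, 1.0]] 499.0269075866529
side [[-0.09, 0.86, -0.51, 1227.71], [1.0, 0.08, -0.05, -130.38], [-0.0, -0.51, -0.86, 1244.43], [0.0, 0.0, 0.0, 1.0]] 533.1064695375811
{'time_s': 0.1, 'q': array([ 1.06653958,  0.41790512, -0.01031352,  1.61410966,  0.00473174,
        1.11066762, -0.05301402]), 'qd': array([ 0.0010775 , -0.00051143,  0.00126483, -0.0026059 ,  0.00182286,
       -0.00194073, -0.00035646]), 'effort': array([ 1.32815807e-03, -8.65825582e+01,  6.80096727e-01, -4.35640848e+01,
        1.91559421e-02,  4.84794611e-03, -6.28089265e-05]), 'eef_pos': array([ 278.86615218, -559.0012458 ,  230.73031532]), 'orientation': array([-3.14053123e+00,  1.08122477e-04,  4.62774484e-01]), 'wrist_force': array([-0.18886969,  1.08365574,  0.47411863]), 'ft_torque': array([-0.00281731, -0.02779542, -0.03205583]), 'gripper_force': 0.0, 'grip_width': 84.87743175887185}
```

View pics/top0.png

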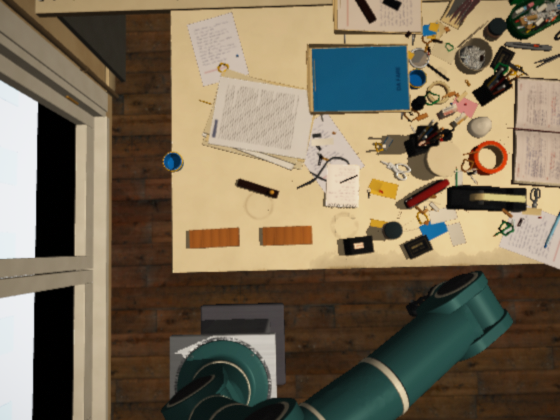

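View pics/side0.png

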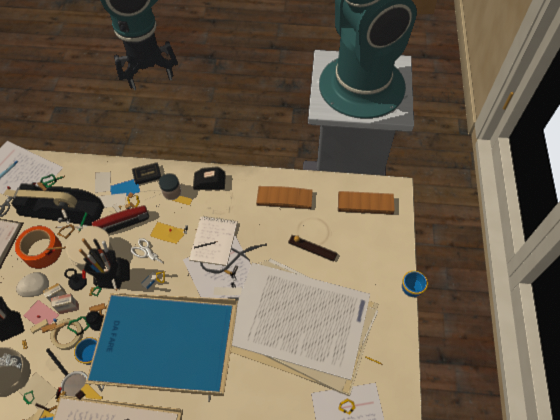

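The top view shows two boards at about (213,237) and (286,236). The straightedge is at (257,188) with its knob at the right end (275,192), and the notepad is at (342,186). The stamp is at (358,245), the jar at (393,230) and the ink pot at (172,161). The side view shows the same layout, with the boards at (285,196) and (366,202).

```bash
cat >> h.py <<'E'
def blobs(im,P,zr,cond,roi,amin=40):
    m=(P[...,2]>zr[0])&(P[...,2]<zr[1])&cond
    r=np.zeros_like(m); r[roi[1]:roi[3],roi[0]:roi[2]]=1; m=(m&r).astype(np.uint8)
    n,l,s,c=cv2.connectedComponentsWithStats(m)
    out=[]
    for i in range(1,n):
        if s[i,4]>=amin:
            Q=P[l==i]; rc=cv2.minAreaRect(Q[:,:2].astype(np.float32))
            out.append((c[i],s[i,4],rc,Q))
    return out
def show(bs):
    for c,a,rc,Q in bs: print('pix',np.round(c),'n',a,'ctr',np.round(rc[0],1),'size',np.round(rc[1],1),'ang',round(rc[2],1),'z50/95',np.round(np.percentile(Q[:,2],[5,50,95]),1))
E
python3 - <<'E'
from h import *
rois={'top':[(180,220,330,255),(230,170,290,205),(315,155,370,215),(150,140,200,180),(335,225,420,260)],'side':[(245,175,410,225),(275,225,350,270),(185,205,245,275)]}
for n in('top','side'):
    f=np.load(n+'0.npz'); im,d=f['im'].astype(int),f['d']; P=pts(n,d); print(n, 'table z',np.median(P[260:266,190:300,2]) if n=='top' else np.median(P[215:225,260:400,2]))
    for roi in rois[n]:
        print(roi); show(blobs(im,P,(6,120),np.ones(d.shape,bool),roi))
    dark=im.sum(-1)<200; print('dark'); show(blobs(im,P,(-20,60),dark,rois[n][1]))
    hsv=cv2.cvtColor(f['im'],cv2.COLOR_RGB2HSV)
    brown=(hsv[...,1]>130)&(hsv[...,2]<200)&(hsv[...,2]>50)
    for c,a,rc,Q in blobs(im,P,(-20,60),brown,rois[n][0],200):
        show([(c,a,rc,Q)])
        ym=rc[0][1]; print([ (int(t),round(float(np.median(Q[abs(Q[:,1]-ym-t)<6,2])),1)) for t in range(-66,67,12)])
E
```

```text
top table z -1.1556866783857913
(180, 220, 330, 255)
pix [287. 236.] n 918 ctr [ 444.2 -206.8] size [ 59.3 149.7] ang 1.9 z50/95 [10.3 16.9 22.9]
pix [214. 238.] n 923 ctr [443.1  14.3] size [ 57.7 150.3] ang 2.4 z50/95 [12.2 18.5 24. ]
(230, 170, 290, 205)
pix [258. 188.] n 306 ctr [ 591.4 -120.4] size [130.4  24.5] ang 70.1 z50/95 [ 6.9 10.8 23.5]
(315, 155, 370, 215)
pix [342. 186.] n 996 ctr [ 600.2 -374.2] size [113.9 150.4] ang 87.7 z50/95 [ 6.3  8.9 14.4]
(150, 140, 200, 180)
pix [172. 161.] n 191 ctr [677.2 136.2] size [59.8 59.6] ang 85.4 z50/95 [ 8.  32.8 42.1]
(335, 225, 420, 260)
pix [392. 231.] n 277 ctr [ 446.  -523.5] size [63.7 42.2] ang 86.4 z50/95 [19.  54.1 60.5]
pix [358. 246.] n 512 ctr [ 409.5 -421.3] size [53.2 88.6] ang 6.0 z50/95 [15.2 34.7 43.6]
pix [413. 248.] n 234 ctr [ 394.1 -588. ] size [55.5 49.1] ang 16.3 z50/95 [ 8.2 14.5 20. ]
dark
pix [256. 188.] n 301 ctr [ 592.4 -117.5] size [129.   23.2] ang 70.6 z50/95 [ 4.5 10.3 17.5]
pix [287. 235.] n 907 ctr [ 445.6 -204.8] size [ 56.  151.4] ang 0.4 z50/95 [ 8.7 16.8 22.9]
[(-66, 14.7), (-54, 15.5), (-42, 1
[... 797 characters left out ...]
]
(185, 205, 245, 275)
pix [214. 243.] n 1802 ctr [ 605.1 -362. ] size [141.7 166.7] ang 87.1 z50/95 [ 6.7 10.3 14.9]
dark
pix [313. 248.] n 406 ctr [ 593.4 -118.6] size [127.6  24.9] ang 71.3 z50/95 [ 7.3 12.5 17.3]
pix [284. 197.] n 1025 ctr [ 445.  -205.1] size [ 59.2 149.1] ang 0.1 z50/95 [10.5 18.8 24.2]
[(-66, 16.3), (-54, 17.8), (-42, 18.8), (-30, 19.9), (-18, 20.7), (-6, 21.0), (6, 20.7), (18, 19.2), (30, 19.7), (42, 17.9), (54, 17.3), (66, 16.4)]
pix [366. 202.] n 1073 ctr [444.2  18.6] size [ 58.7 154.5] ang 2.0 z50/95 [11.1 20.7 25.3]
[(-66, 21.1), (-54, 21.1), (-42, 20.4), (-30, 20.6), (-18, 21.1), (-6, 20.0), (6, 20.9), (18, 20.9), (30, 21.0), (42, 20.5), (54, 19.9), (66, 20.9)]
```

```bash
cat > go.py <<'E'
# usage: go.py x y z yaw_deg -> increments in tool frame
import sys
from h import *
from scipy.spatial.transform import Rotation as R
s=readout.sense(); x,y,z,w=map(float,sys.argv[1:5])
T=R.from_euler('xyz',s['orientation']); G=R.from_euler('xyz',[np.pi,0,np.radians(w)])
print('t',s['time_s'],'pos',np.round(s['eef_pos'],1),'rpy',np.round(np.degrees(s['orientation']),1),'F',np.round(s['wrist_force'],1),'w',round(s['grip_width'],1))
print('cm',np.round(T.inv().apply(np.array([x,y,z])-s['eef_pos'])/10,2),'deg',np.round((T.inv()*G).as_rotvec(degrees=True),1))
E
python3 go.py 592.5 -119.5 130 70.5
```

```text
t 0.1 pos [ 278.9 -559.   230.7] rpy [-179.9    0.    26.5] F [-0.2  1.1  0.5] w 84.9
cm [ 47.69 -25.31  10.09] deg [ -0.1  -0.  -44. ]
```

drive_tool --increments '[[[47.7,-25.3,10.1],[0,0,-44],5],[[47.7,-25.3,10.1],[0,0,-44],5],[[47.7,-25.3,10.1],[0,0,-44],5],[[47.7,-25.3,10.1],[0,0,-44],5],[[47.7,-25.3,10.1],[0,0,-44],5],[[47.7,-25.3,10.1],[0,0,-44],5],[[47.7,-25.3,10.1],[0,0,-44],5],[[47.7,-25.3,10.1],[0,0,-44],5],[[47.7,-25.3,10.1],[0,0,-44],5],[[47.7,-25.3,10.1],[0,0,-44],5],[[47.7,-25.3,10.1],[0,0,-44],5],[[47.7,-25.3,10.1],[0,0,-44],5]]'

```text
time_s: 1.1
eef_pos: [565.4, -157.6, 138.8]
orientation: [-3.141, 0.0, 1.23]
wrist_force: [0.7, 0.0, 0.6]
grip_width: 50.0
gripper_force: 0.0
```

```bash
python3 go.py 592.5 -119.5 60 70.5
```

```text
t 1.1 pos [ 565.4 -157.6  138.8] rpy [-180.     0.    70.5] F [0.7 0.  0.6] w 50.0
cm [4.5  1.29 7.88] deg [-0.  0.  0.]
```

drive_tool --increments '[[[4.5,1.3,7.9],[0,0,0],5],[[4.5,1.3,7.9],[0,0,0],5],[[4.5,1.3,7.9],[0,0,0],5],[[4.5,1.3,7.9],[0,0,0],5],[[4.5,1.3,7.9],[0,0,0],5]]'

```text
time_s: 1.52
eef_pos: [591.8, -121.9, 60.6]
orientation: [-3.141, 0.0, 1.231]
wrist_force: [-1.0, -1.1, 1.0]
grip_width: 49.8
gripper_force: 0.0
```

```bash
python3 go.py 592.5 -119.5 4 70.5
python3 - <<'E'
from h import *
im,d=grab_frame('side'); cv2.imwrite('pics/s1.png',cv2.resize(im[180:300,230:400,::-1],None,fx=4,fy=4))
E
```

```text
t 1.5167 pos [ 591.8 -121.9   60.6] rpy [-180.     0.    70.5] F [-1.  -1.1  1. ] w 49.8
cm [ 0.25 -0.01  5.66] deg [-0.  0.  0.]
```

View pics/s1.png

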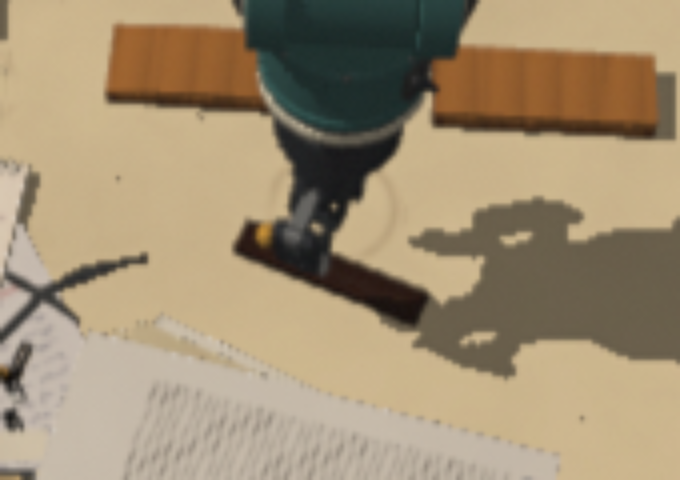

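The crop shows the open gripper above the bar: knob at (265,235), near finger at (305,250), bar running to (415,305). The alignment looks right, so I'll descend and grip.

drive_tool --increments '[[[0.2,0,2.8],[0,0,0],5],[[0.2,0,4.5],[0,0,0],5],[[0.2,0,5.6],[0,0,0],5],[[0.2,0,5.6],[0,0,0],5],[[0.2,0,5.6],[0,0,0],2],[[0.2,0,5.6],[0,0,0],2],[[0.2,0,5.6],[0,0,0],2],[[0.2,0,5.6],[0,0,0],2],[[0.2,0,5.6],[0,0,0],2],[[0.2,0,5.6],[0,0,0],2]]' --squeeze 40

```text
time_s: 2.4
eef_pos: [593.5, -119.9, 6.1]
orientation: [3.139, 0.0, 1.23]
wrist_force: [-1.6, -1.1, 6.8]
grip_width: 22.2
gripper_force: 39.1
```

```bash
python3 go.py 592.5 -119.5 80 70.5
```

```text
t 2.4 pos [ 593.5 -119.9    6.1] rpy [179.9   0.   70.5] F [-1.6 -1.1  6.8] w 22.2
cm [ 0.01 -0.09 -7.39] deg [ 0.1  0.  -0. ]
```

drive_tool --increments '[[[0,0,-4],[0,0,0],2],[[0,0,-8],[0,0,0],2],[[0,0,-8],[0,0,0],2],[[0,0,-8],[0,0,0],2]]'

```text
time_s: 2.73
eef_pos: [594.3, -119.9, 87.7]
orientation: [3.136, -0.0, 1.23]
wrist_force: [0.6, 0.1, -2.5]
grip_width: 22.3
gripper_force: 40.2
```

```bash
python3 go.py 443.5 15.5 80 92
```

```text
t 2.7333 pos [ 594.3 -119.9   87.7] rpy [179.7  -0.   70.5] F [ 0.6  0.1 -2.5] w 22.3
cm [  7.73 -18.74   0.68] deg [  0.3   0.  -21.5]
```

drive_tool --increments '[[[7.7,-18.7,0.7],[0.3,0,-21.5],2],[[7.7,-18.7,0.7],[0.3,0,-21.5],2],[[7.7,-18.7,0.7],[0.3,0,-21.5],2],[[7.7,-18.7,0.7],[0.3,0,-21.5],2],[[7.7,-18.7,0.7],[0.3,0,-21.5],2],[[7.7,-18.7,0.7],[0.3,0,-21.5],2],[[7.7,-18.7,0.7],[0.3,0,-21.5],2],[[7.7,-18.7,0.7],[0.3,0,-21.5],2],[[7.7,-18.7,0.7],[0.3,0,-21.5],2]]'

```text
time_s: 3.48
eef_pos: [442.7, 15.0, 77.3]
orientation: [-3.137, -0.001, 1.605]
wrist_force: [0.1, -1.0, -1.6]
grip_width: 22.5
gripper_force: 40.2
```

```bash
python3 go.py 443.5 15.5 30 92
python3 - <<'E'
from h import *
im,d=grab_frame('side'); cv2.imwrite('pics/s2.png',cv2.resize(im[130:250,240:410,::-1],None,fx=4,fy=4))
E
```

```text
t 3.4833 pos [442.7  15.   77.3] rpy [-1.797e+02 -1.000e-01  9.200e+01] F [ 0.1 -1.  -1.6] w 22.5
cm [0.04 0.11 4.73] deg [-0.3 -0.1 -0. ]
```

View pics/s2.png

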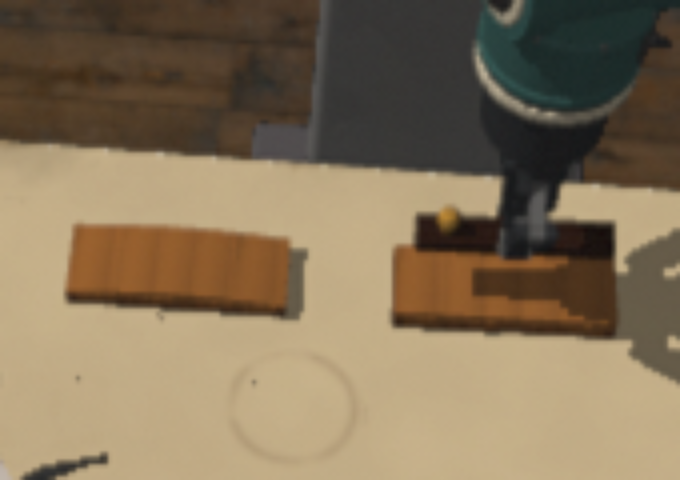

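The bar is held level over the right board, with its knob at (448,218) and the board centre near (505,288). The left board at (180,268) has visibly curved long edges. Next I'll lower the bar and let go.

drive_tool --increments '[[[0,0.1,2.5],[-0.3,0,0],2],[[0,0.1,4.3],[-0.3,0,0],2],[[0,0.1,4.8],[-0.3,0,0],2],[[0,0.1,5.0],[-0.3,0,0],2],[[0,0.1,5.0],[-0.3,0,0],2]]'

```text
time_s: 3.95
eef_pos: [442.9, 15.6, 27.4]
orientation: [-3.141, -0.001, 1.606]
wrist_force: [-0.3, 0.9, -1.4]
grip_width: 22.7
gripper_force: 40.2
```

```bash
python3 go.py 443.5 15.5 26 92
```

```text
t 3.95 pos [442.9  15.6  27.4] rpy [-1.8e+02 -1.0e-01  9.2e+01] F [-0.3  0.9 -1.4] w 22.7
cm [-0.01  0.06  0.14] deg [-0.  -0.1 -0. ]
```

Within about 1 mm of the board. Next I'll seat it, open a little and rise.

drive_tool --increments '[[[0,0,0.15],[0,0,0],2],[[0,0,0.15],[0,0,0],2],[[0,0,0.15],[0,0,0],4.5],[[0,0,0.15],[0,0,0],4.5],[[0,0,0.15],[0,0,0],4.5],[[0,0,0.15],[0,0,0],4.5],[[0,0,-2],[0,0,0],4.5],[[0,0,-5],[0,0,0],4.5],[[0,0,-7],[0,0,0],4.5],[[0,0,-7],[0,0,0],0],[[0,0,-7],[0,0,0],0],[[0,0,-7],[0,0,0],0]]'

```text
time_s: 4.95
eef_pos: [442.5, 15.4, 97.0]
orientation: [-3.141, -0.001, 1.606]
wrist_force: [0.1, 0.4, -0.3]
grip_width: 9.3
gripper_force: 0.0
```

```bash
cat > bar.py <<'E'
from h import *
import sys
rois={'top':(175,215,330,260),'side':(240,165,415,235)}
for n in ('top','side'):
    im,d=grab_frame(n)
    P=pts(n,d); 
    if len(sys.argv)>1: cv2.imwrite(f'pics/{sys.argv[1]}_{n}.png',cv2.resize(im[rois[n][1]-60:rois[n][3]+20,rois[n][0]:rois[n][2],::-1],None,fx=4,fy=4))
    hsv=cv2.cvtColor(im,cv2.COLOR_RGB2HSV).astype(int)
    brown=(hsv[...,1]>130)&(hsv[...,2]<200)&(hsv[...,2]>75); dark=(hsv[...,2]<60)
    brass=(hsv[...,0]>14)&(hsv[...,0]<32)&(hsv[...,1]>160)&(hsv[...,2]>120)
    print(n,'brown');show(blobs(im,P,(5,60),brown,rois[n],150))
    print('dark');
    for b in blobs(im,P,(20,50),dark,rois[n],60):
        show([b]); Q=b[3]; ym=b[2][0][1]; print([round(float(np.median(Q[abs(Q[:,1]-ym-t)<8,2])),1) for t in (-58,-30,0,30,55)])
    print('brass');show(blobs(im,P,(25,70),brass,rois[n],3))
E
python3 bar.py a
```

```text
top brown
pix [287. 235.] n 882 ctr [ 445.5 -206.5] size [ 55.2 147.8] ang 0.7 z50/95 [10.1 16.5 22.6]
pix [230. 237.] n 230 ctr [444.7 -29.5] size [58.2 54.9] ang 88.9 z50/95 [12.5 18.9 27.9]
dark
pix [227. 237.] n 84 ctr [445.7 -26.3] size [43.5 21.2] ang 88.9 z50/95 [25.6 30.4 38.6]
[nan, nan, 30.3, nan, nan]
brass
pix [228. 236.] n 13 ctr [445.1 -32.3] size [8.2 8.9] ang 88.9 z50/95 [43.4 48.6 53.2]
side brown
pix [285. 196.] n 957 ctr [ 445.1 -205.1] size [ 59.6 148.5] ang 0.8 z50/95 [13.5 19.2 24.3]
pix [364. 203.] n 540 ctr [443.7  16. ] size [ 57.8 149.5] ang 2.5 z50/95 [15.4 21.2 35.8]
dark
pix [367. 200.] n 375 ctr [444.1  17. ] size [ 26.1 126.9] ang 2.7 z50/95 [24.5 32.4 37.1]
[33.2, 32.2, 32.5, 32.5, 31.9]
brass
pix [350. 194.] n 16 ctr [445.2 -29.1] size [10.9 11.3] ang 4.1 z50/95 [46.5 51.2 54.7]
  return _methods._mean(a, axis=axis, dtype=dtype,
  ret = ret.dtype.type(ret / rcount)
```

View pics/a_side.png

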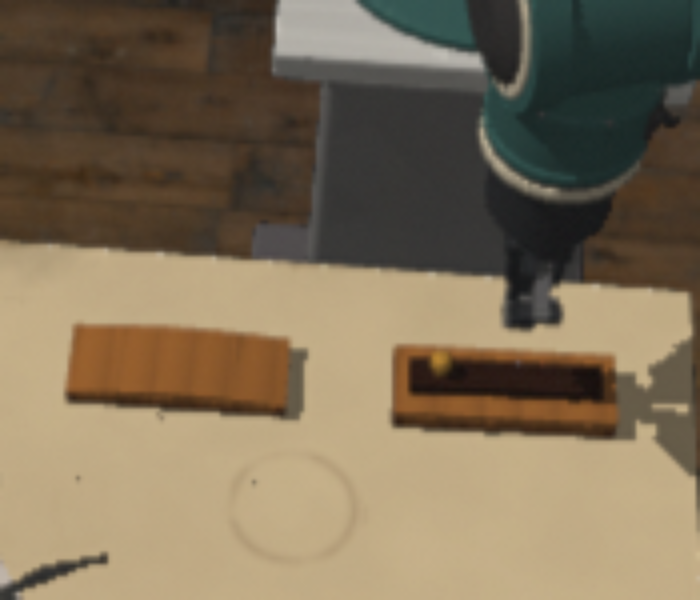

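The bar (crop 505,378) lies centred and level on the right board, with the knob at (440,362) and the fingers clear above it. Next is the press on the knob.

```bash
python3 go.py 445 -29.5 60 92
```

```text
t 5.05 pos [442.3  15.6  96.6] rpy [-1.799e+02 -1.000e-01  9.200e+01] F [0.8 0.4 0.5] w -0.3
cm [-4.52  0.12  3.65] deg [-0.1 -0.1  0. ]
```

drive_tool --increments '[[[-2.5,0.1,0],[0,0,0],0],[[-4.5,0.1,1.5],[0,0,0],0],[[-4.5,0.1,3.6],[0,0,0],0],[[-4.5,0.1,3.6],[0,0,0],0],[[-4.5,0.1,4.1],[0,0,0],0],[[-4.5,0.1,4.4],[0,0,0],0],[[-4.5,0.1,4.6],[0,0,0],0],[[-4.5,0.1,4.7],[0,0,0],0]]'

```text
time_s: 5.72
eef_pos: [445.8, -28.7, 50.9]
orientation: [3.141, -0.001, 1.607]
wrist_force: [-9.0, 1.3, 33.8]
grip_width: -0.0
gripper_force: 16.9
```

drive_tool --increments '[[[0,0,-0.1],[0,0,0],0],[[0,0,-0.1],[0,0,0],0],[[0,0,-0.1],[0,0,0],0]]'

```text
time_s: 5.97
eef_pos: [445.6, -29.1, 51.7]
orientation: [3.141, -0.001, 1.606]
wrist_force: [-0.3, 0.1, -0.0]
grip_width: 0.1
gripper_force: 0.0
```

```bash
python3 -W ignore bar.py|grep -A9 side; python3 go.py 442.5 71 80 92
```

```text
side brown
pix [285. 196.] n 956 ctr [ 443.6 -205.1] size [ 60.9 148.6] ang 0.8 z50/95 [13.6 19.1 24. ]
pix [351. 205.] n 231 ctr [447.  -15.9] size [83.3 54.9] ang 89.4 z50/95 [14.9 21.  26.1]
dark
pix [368. 200.] n 406 ctr [444.4  17. ] size [ 34.8 129.3] ang 8.2 z50/95 [24.3 32.3 37. ]
[32.5, 31.9, 32.7, 32.1, 32.0]
brass
t 6.0667 pos [445.5 -29.2  51.5] rpy [ 1.8e+02 -1.0e-01  9.2e+01] F [ 0.5 -0.9  0. ] w -0.3
cm [10.02  0.06 -2.84] deg [ 0.  -0.1  0. ]
```

drive_tool --increments '[[[0,0,0.05],[0,0,0],0],[[0,0,0.07],[0,0,0],0],[[0,0,0.07],[0,0,0],0],[[0,0,0.07],[0,0,0],0],[[0,0,0.07],[0,0,0],0]]'

```text
time_s: 6.48
eef_pos: [445.6, -29.2, 51.0]
orientation: [3.141, -0.001, 1.606]
wrist_force: [-3.6, 1.1, 14.5]
grip_width: 0.1
gripper_force: 7.0
```

```bash
python3 -W ignore bar.py|grep -A9 side; python3 go.py 442.5 71 80 92
```

```text
side brown
pix [285. 196.] n 956 ctr [ 444.5 -205.8] size [ 61.1 148.1] ang 3.0 z50/95 [13.8 19.2 24.3]
pix [351. 205.] n 230 ctr [445.6 -15.7] size [83.3 57.1] ang 89.0 z50/95 [14.4 20.5 25.5]
dark
pix [368. 200.] n 404 ctr [441.3  17. ] size [ 34.3 127.4] ang 2.8 z50/95 [24.  32.  37.3]
[31.6, 31.2, 32.2, 32.0, 32.0]
brass
t 6.5833 pos [445.6 -29.2  51. ] rpy [180.  -0.  92.] F [-3.1  0.3 14.6] w -0.3
cm [10.03  0.05 -2.89] deg [ 0. -0.  0.]
```

A 14.5 N press on the knob is held and the bar stays level. Now the plain end, where the bar top is at about 32 mm.

drive_tool --increments '[[[0,0,-1.5],[0,0,0],0],[[0,0,-3],[0,0,0],0],[[4,0,-3],[0,0,0],0],[[8,0,-3],[0,0,0],0],[[10,0,-3],[0,0,0],0],[[10,0,-0.5],[0,0,0],0],[[10,0,1.2],[0,0,0],0],[[10,0,1.6],[0,0,0],0],[[10,0,1.7],[0,0,0],0],[[10,0,1.8],[0,0,0],0]]'

```text
time_s: 7.42
eef_pos: [442.0, 70.7, 33.1]
orientation: [3.142, -0.001, 1.606]
wrist_force: [0.9, -1.0, 0.6]
grip_width: 0.2
gripper_force: 0.0
```

drive_tool --increments '[[[0,0,0.1],[0,0,0],0],[[0,0,0.15],[0,0,0],0],[[0,0,0.2],[0,0,0],0],[[0,0,0.2],[0,0,0],0]]'

```text
time_s: 7.75
eef_pos: [442.5, 70.5, 32.0]
orientation: [3.14, -0.0, 1.606]
wrist_force: [-5.6, -1.5, 22.5]
grip_width: 0.1
gripper_force: 10.6
```

drive_tool --increments '[[[0,0,-0.03],[0,0,0],0],[[0,0,-0.03],[0,0,0],0],[[0,0,-0.03],[0,0,0],0]]'

```text
time_s: 8.0
eef_pos: [442.4, 70.5, 32.0]
orientation: [3.14, -0.001, 1.606]
wrist_force: [-3.6, -0.4, 13.2]
grip_width: 0.1
gripper_force: 6.3
```

```bash
python3 -W ignore bar.py|grep -A9 side; python3 go.py 444.5 -205.5 120 92
```

```text
side brown
pix [284. 196.] n 957 ctr [ 445.3 -205.3] size [ 59.1 149. ] ang 0.9 z50/95 [13.7 19.2 24.3]
pix [363. 203.] n 507 ctr [443.7  15.6] size [ 58.9 148.8] ang 2.0 z50/95 [16.  21.1 38.3]
dark
pix [365. 200.] n 338 ctr [445.1  16.9] size [ 26.3 127. ] ang 1.3 z50/95 [24.5 32.1 37. ]
[32.1, 31.5, 32.0, 32.8, 31.6]
brass
pix [350. 194.] n 16 ctr [446.6 -29.5] size [10.5  9.8] ang 88.5 z50/95 [48.  51.2 54.2]
t 8.1 pos [442.4  70.5  32. ] rpy [179.9  -0.   92. ] F [-2.2 -1.4 13. ] w 0.2
cm [-27.59  -0.74  -8.82] deg [ 0.1 -0.  -0. ]
```

The bar stays level under both presses, so this board is true and the -y board is the crowned one. Next I'll go over the crowned board while measuring the notepad.

drive_tool --increments '[[[0,0,-4],[0,0,0],0],[[0,0,-8],[0,0,0],3],[[-4,-0.7,-8.8],[0,0,1],8.3],[[-27.6,-0.8,-8.8],[0,0,1],8.3],[[-27.6,-0.8,-8.8],[0,0,1],8.3],[[-27.6,-0.8,-8.8],[0,0,1],8.3],[[-27.6,-0.8,-8.8],[0,0,1],8.3],[[-27.6,-0.8,-8.8],[0,0,1],8.3],[[-27.6,-0.8,-8.8],[0,0,1],8.3],[[-27.6,-0.8,-8.8],[0,0,1],8.3],[[-27.6,-0.8,-8.8],[0,0,1],8.3],[[-27.6,-0.8,-8.8],[0,0,1],8.3]]'

```text
time_s: 9.1
eef_pos: [443.6, -205.1, 119.1]
orientation: [3.141, -0.001, 1.589]
wrist_force: [0.1, 0.3, -0.1]
grip_width: 83.3
gripper_force: 0.0
```

```bash
python3 go.py 445 -205.3 5 91
python3 - <<'E'
from h import *
for n,r in (('top',(300,140,390,220)),('side',(175,190,270,290))):
    f=np.load(n+'0.npz'); im=f['im']; P=pts(n,f['d'])
    a,b,c,d=r; print(n)
    x,y,z=[P[b:d,a:c,i].ravel() for i in range(3)]
    off=-1 if n=='top' else 1
    for yy in range(-470,-270,15):
        print(yy,[int(round(np.nanmedian(z[(abs(x-xx)<8)&(abs(y-yy)<8)])-off)) if ((abs(x-xx)<8)&(abs(y-yy)<8)).any() else -9 for xx in range(500,710,15)])
    cv2.imwrite(f'pics/pad_{n}.png',cv2.resize(im[b:d,a:c,::-1],None,fx=6,fy=6,interpolation=cv2.INTER_NEAREST))
E
```

```text
t 9.1 pos [ 443.6 -205.1  119.1] rpy [ 1.8e+02 -1.0e-01  9.1e+01] F [ 0.1  0.3 -0.1] w 83.3
cm [-0.03  0.13 11.41] deg [ 0.  -0.1  0. ]
top
-470 [0, 1, 0, -1, -1, 7, 14, 8, 2, 0, 0, -1, 1, -1]
-455 [0, 0, 0, -1, 2, 1, 1, 0, 0, 0, -2, 0, 0, 1]
-440 [0, 0, 0, 1, 0, 0, 0, 0, -1, 0, 3, 1, 0, 0]
-425 [0, 0, 6, 6, 8, 7, 7, 8, 8, 8, 8, 2, 2, 1]
-410 [0, 0, 8, 9, 10, 9, 8, 9, 11, 8, 9, 2, 0, 0]
-395 [1, 1, 5, 8, 8, 10, 9, 10, 11, 8, 9, 4, 3, 0]
-380 [-1, 0, 4, 7, 8, 9, 8, 10, 10, 7, 7, 1, 5, 1]
-365 [-1, -1, 7, 10, 9, 9, 10, 7, 7, 8, 10, 3, 5, 1]
-350 [1, 0, 5, 9, 9, 9, 10, 9, 8, 7, 7, 3, 3, 2]
-335 [-1, -1, 5, 7, 10, 9, 8, 6, 7, 7, 5, 7, 2, 4]
-320 [0, 0, 0, 1, 1, 0, 0, 1, 4, 3, 3, 3, 4, 4]
-305 [-2, -1, -1, -1, -1, 1, 0, 1, 5, 4, 0, 3, 4, 2]
-290 [-1, 0, -1, 0, -1, 0, 0, 2, 2, 4, 1, 3, 1, 2]
-275 [-1, 0, 0, 0, 0, 1, 1, 4, -1, -1, 0, 2, 1, 4]
side
-470 [0, 1, 0, 0, 2, 14, 14, 3, 0, 1, 1, 0, 0, 0]
-455 [0, 0, 0, 0, 1, 1, 0, 1, 0, 0, 0, 0, 0, -1]
-440 [0, 0, 0, -1, 0, 1, 0, 0, 1, 0, 1, 1, 1, -1]
-425 [1, 1, 5, 7, 7, 7, 9, 9, 10, 8, 7, 2, 2, 1]
-410 [0, 0, 10, 10, 10, 9, 9, 10, 11, 10, 8, 1, 1, 1]
-395 [1, 0, 10, 8, 10, 9, 9, 11, 8, 10, 8, 4, 2, 2]
-380 [1, 3, 9, 10, 10, 9, 9, 11, 9, 10, 9, 3, 4, 2]
-365 [2, 1, 9, 10, 9, 8, 10, 8, 8, 9, 9, 2, 5, 2]
-350 [0, 1, 8, 10, 10, 10, 9, 9, 9, 9, 9, 2, 4, 2]
-335 [-1, -1, 9, 10, 10, 9, 8, 9, 7, 7, 8, 6, 4, 1]
-320 [1, 0, 0, 0, 0, 1, 1, 2, 3, 2, 4, 3, 4, 2]
-305 [0, 0, 0, 0, 1, -1, 0, 1, 5, 4, 2, 3, 3, 2]
-290 [0, 1, 1, 0, 0, 2, 0, 2, 2, 2, 1, 1, 2, 3]
-275 [1, 0, 1, 1, 0, 1, 1, 4, -1, 1, 0, 1, 1, 54]
```

View pics/pad_top.png

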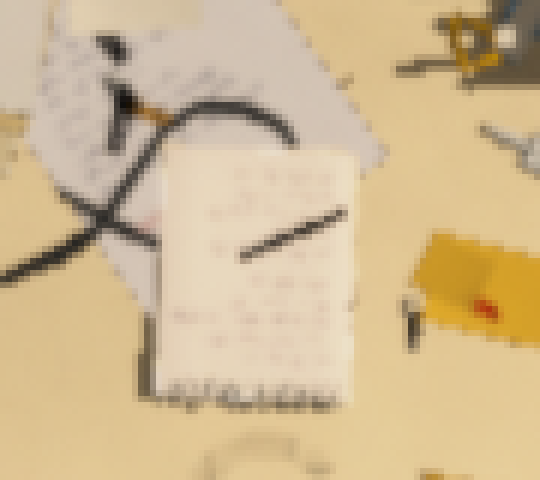

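The pad crop shows the pad from cols 158–355 and rows 150–405, only a degree or two off square. It carries a thin pen line at (295,232). Its centre is about (592,-380) in world coordinates. Next I'll grip the crowned board.

drive_tool --increments '[[[0,0.1,4],[0,0,0],8.3],[[0,0.1,8],[0,0,0],8.3],[[0,0.1,10.2],[0,0,0],8.3],[[0,0.1,11.5],[0,0,0],8.3],[[0,0.1,11.5],[0,0,0],8.3],[[0,0.1,11.5],[0,0,0],5],[[0,0.1,11.5],[0,0,0],5],[[0,0.1,11.5],[0,0,0],5],[[0,0.1,11.5],[0,0,0],5],[[0,0.1,11.5],[0,0,0],5]]' --squeeze 60

```text
time_s: 9.93
eef_pos: [445.4, -205.2, 5.4]
orientation: [3.14, -0.0, 1.589]
wrist_force: [-3.7, 3.5, 11.4]
grip_width: 53.4
gripper_force: 61.1
```

drive_tool --increments '[[[0,0,-3],[0,0,0],5],[[0,0,-6],[0,0,0],5],[[0,0,-8],[0,0,0],5],[[0,0,-8],[0,0,0],5]]'

```text
time_s: 10.27
eef_pos: [446.6, -206.3, 88.5]
orientation: [3.136, 0.003, 1.589]
wrist_force: [1.1, 0.3, -1.5]
grip_width: 53.7
gripper_force: 67.5
```

```bash
python3 go.py 592 -380 80 91; python3 -W ignore bar.py |grep -A2 brown
```

```text
t 10.2667 pos [ 446.6 -206.3   88.5] rpy [1.797e+02 1.000e-01 9.100e+01] F [ 1.1  0.3 -1.5] w 53.7
cm [-17.62  14.22   0.98] deg [0.3 0.1 0. ]
top brown
dark
pix [213. 238.] n 356 ctr [444.7  16.7] size [ 28.9 134.5] ang 2.3 z50/95 [22.2 30.2 37.2]
--
side brown
dark
pix [367. 199.] n 443 ctr [440.3  15.8] size [ 34.6 130.2] ang 2.7 z50/95 [23.7 32.4 37.1]
```

drive_tool --increments '[[[-17.6,14.2,1],[0.3,0,0],5],[[-17.6,14.2,1],[0.3,0,0],5],[[-17.6,14.2,1],[0.3,0,0],5],[[-17.6,14.2,1],[0.3,0,0],5],[[-17.6,14.2,1],[0.3,0,0],5],[[-17.6,14.2,1],[0.3,0,0],5],[[-17.6,14.2,1],[0.3,0,0],5],[[-17.6,14.2,1],[0.3,0,0],5],[[-17.6,14.2,1],[0.3,0,0],5]]'

```text
time_s: 11.12
eef_pos: [589.0, -377.8, 72.4]
orientation: [-3.135, -0.002, 1.589]
wrist_force: [-0.2, -0.1, -2.1]
grip_width: 53.4
gripper_force: 67.5
```

```bash
python3 go.py 592 -380 18 91
```

```text
t 11.1167 pos [ 589.  -377.8   72.4] rpy [-1.796e+02 -1.000e-01  9.110e+01] F [-0.2 -0.1 -2.1] w 53.4
cm [-0.24  0.33  5.44] deg [-0.4 -0.1  0.1]
```

drive_tool --increments '[[[-0.2,0.3,2],[-0.3,0,0],5],[[-0.2,0.3,4],[-0.3,0,0],5],[[-0.2,0.3,4.8],[-0.3,0,0],5],[[-0.2,0.3,5.1],[-0.3,0,0],5],[[-0.2,0.3,5.1],[-0.3,0,0],5]]'

```text
time_s: 11.53
eef_pos: [592.1, -380.1, 22.3]
orientation: [-3.141, -0.002, 1.589]
wrist_force: [-0.2, 0.2, -1.6]
grip_width: 53.8
gripper_force: 67.5
```

drive_tool --increments '[[[0,0,0.2],[0,0,0],5],[[0,0,0.35],[0,0,0],5],[[0,0,0.45],[0,0,0],5],[[0,0,0.45],[0,0,0],5]]'

```text
time_s: 11.87
eef_pos: [592.5, -380.9, 18.3]
orientation: [3.141, -0.001, 1.589]
wrist_force: [0.6, 0.4, -2.4]
grip_width: 53.5
gripper_force: 67.5
```

drive_tool --increments '[[[0,0,0.1],[0,0,0],5],[[0,0,0.1],[0,0,0],5],[[0,0,0.1],[0,0,0],8.3],[[0,0,0.1],[0,0,0],8.3],[[0,0,0.1],[0,0,0],8.3],[[0,0,0.1],[0,0,0],8.3],[[0,0,-2],[0,0,0],8.3],[[0,0,-5],[0,0,0],8.3],[[0,0,-9],[0,0,0],8.3],[[0,0,-13],[0,0,0],8.3],[[0,0,-17],[0,0,0],8.3],[[0,0,-17],[0,0,0],8.3]]'

```text
time_s: 12.87
eef_pos: [595.4, -382.3, 197.1]
orientation: [3.132, 0.005, 1.588]
wrist_force: [0.7, -0.3, 0.3]
grip_width: 83.3
gripper_force: 0.0
```

drive_tool --increments '[[[-15,8,-3],[0,0,0],8.3],[[-15,8,-3],[0,0,0],8.3],[[-15,8,-3],[0,0,0],8.3],[[-15,8,-3],[0,0,0],8.3],[[-15,8,-3],[0,0,0],8.3],[[-15,8,-3],[0,0,0],8.3],[[-15,8,-3],[0,0,0],8.3]]'

```text
time_s: 13.45
eef_pos: [675.1, -529.8, 216.5]
orientation: [-3.141, -0.002, 1.588]
wrist_force: [-0.1, 0.3, -0.0]
grip_width: 82.5
gripper_force: 0.0
```

Run:
```python
from h import *
for n,roi,roi2 in (('top',(290,140,380,220),(175,215,330,260)),('side',(160,180,290,290),(300,165,415,235))):
    im,d=grab_frame(n); P=pts(n,d)
    hsv=cv2.cvtColor(im,cv2.COLOR_RGB2HSV)
    brown=(hsv[...,1]>130)&(hsv[...,2]<200)&(hsv[...,2]>60)
    print(n); 
    for b in blobs(im,P,(20,70),brown,roi,200):
        show([b]); Q=b[3]; print([round(float(np.median(Q[abs(Q[:,1]-b[2][0][1]-t)<8,2])),1) for t in (-65,-30,0,30,65)],[round(float(np.median(Q[abs(Q[:,0]-b[2][0][0]-t)<8,2])),1) for t in (-20,0,20)])
    show(blobs(im,P,(5,60),brown,roi2,100)); show(blobs(im,P,(20,60),hsv[...,2]<60,roi2,100))
    cv2.imwrite(f'pics/end_{n}.png',im[...,::-1])
```

```text
top
pix [344. 185.] n 832 ctr [ 592.5 -381.6] size [ 55.2 148.8] ang 0.3 z50/95 [21.5 26.2 31.8]
[24.2, 26.9, 27.8, 26.4, 23.7] [26.6, 26.0, 25.8]
pix [215. 238.] n 468 ctr [443.4  15.5] size [ 55.2 149.9] ang 1.4 z50/95 [13.6 18.9 25.2]
pix [212. 238.] n 349 ctr [445.   16.3] size [ 29.1 129.8] ang 2.5 z50/95 [23.  30.5 36.8]
side
pix [212. 237.] n 1113 ctr [ 592.9 -380.6] size [ 58.  150.4] ang 0.5 z50/95 [22.8 27.9 33. ]
[25.7, 29.2, 29.3, 28.9, 26.1] [28.2, 28.1, 27.6]
pix [365. 204.] n 617 ctr [444.8  17.2] size [ 57.6 147.9] ang 1.4 z50/95 [10.  20.4 33.9]
pix [367. 199.] n 411 ctr [444.6  17.1] size [ 28.4 127.8] ang 4.5 z50/95 [24.4 32.5 37.5]
```

View pics/end_side.png

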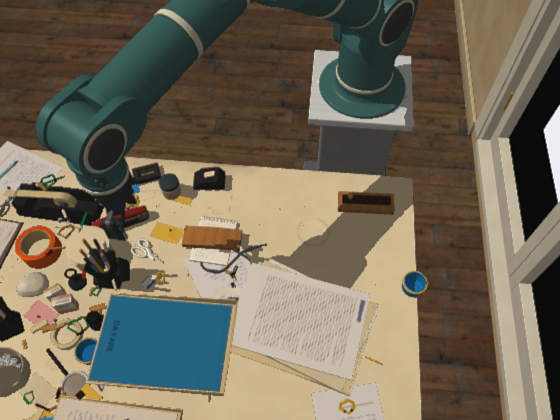

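The side view shows the crowned board centred and level on the notepad at (212,237). The straightedge lies on the true board at (366,202), and the arm is clear of both. I'm handing in.

```bash
python3 -c "
from station import order
print(order.hand_in())"
```

```text
the job is handed in; nothing more can be done
None
```

I've handed the job in, but the hand-in returned no verdict: the straightedge stayed level under both presses on the +y board, so that one is true and keeps the straightedge, and the -y board, which depth readings show is crowned, sits level in the middle of the notepad.

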